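# Fit the transformer, control board and capacitors of an amplifier

## Robot

A 6-joint arm with a two-finger parallel gripper is mounted at the origin on the work surface. World frame = base frame: x ahead of the robot, y to its left, z up, the work surface at z = 0. Lengths are in m, angles in rad, forces in N, time in s.
With the tool pointing down it reaches from about 0.3 to 0.775 m from the base axis. Payload 14.6 kg.
Tool frame: the origin (TCP) lies on the centre line of the jaws, within the pads' length; the fingertips stand 19 mm ahead of it and the grasp point (between the pads) is the TCP; z points along the fingers, y is the direction in which the jaws open and shut (so a half turn about z gives the same grasp; the last joint's range is limited). The gripper opens to 94 mm and grips with 3 to 60 N. Pads are 16 mm wide; open, the fingers measure 119 mm over their backs; the gripper's body (75 mm by 177 mm) begins 78 mm behind the grasp point.
Start: joints at [-1.321, 0.3, 1.521, -0, 1.321, -0.067], TCP at [0.171, -0.523, 0.224] pointing down, gripper open.
Joint ranges: [-3.03, 3.03], [-0.79, 2.21], [0.23, 2.52], [-1.04, 4.18], [0, 3.07], [-2.55, 2.55]. Speed limits (rad/s): [2.22, 2.22, 2.57, 3.14, 3.14, 3.14].

## Interface

Orientations are given as [roll, pitch, yaw] about the fixed x, y, z axes, in that order (R = Rz(yaw) Ry(pitch) Rx(roll)).
In Python, from station import ctrl gives the robot as it stands. The module is installed in compiled form; this text tells all that it offers.
- The arm moves only by the shell command python3 -m creep 'ROWS' [FORCE]. ROWS is a JSON object of lists of equal length, an entry for each row: "translation": the shift along the world's x, y, z in mm, a list of three; "yaw": the turn about the world's z in rad; "gripper": the closure in counts, from 0 (fully open) to 255 (shut). A call has 1 to 5 rows; each row is the pose to reach, as a shift and turn from the pose measured when the call began; what a row does not reach only later rows make up. A row lasts 1/12 s, in which the tool goes at most 41.7 mm and 7.16 degrees, less where a joint would pass 70% of its speed; a pose out of reach is approached as far as the arm can. A call with a gripper value outside its range is refused whole. The fingers move at their own pace and stop on an object; FORCE is the grip in N (left out, the last holds). Time passes only in rows, so rows that repeat a pose let the fingers close. It gives the time, the measured TCP pose, the force and the opening at its end, in the units of the state.
- ctrl.get_obs(): the state, without advancing time (a new reading comes with each control period).
- ctrl.camera(name): name is "scene" or "top"; returns a dict with "pixels" (480x640x3 uint8, red, green, blue), "depth" (480x640 float32, m along the optical axis (not along the pixel's ray), 0 where there is no reading), "fx", "fy", "cx", "cy" (pixels), "R" (3x3) and "t" (3): a world point X has camera coordinates R X + t. Camera axes: x right, y down, z forward; pixel columns grow to the right and rows downward; lengths in m; the calibration is good to about 2 mm. A picture is of the moment at which its call begins.
- ctrl.hand_in(): hands the job in, once; it reports no verdict.
The state is a dict: "time_s": time; "qpos": joint angles; "joint_vel": joint speeds; "tau": joint torques, N m; "ee_pos": TCP position; "eef_rot": TCP orientation; "force": force on the tool from outside, world axes, zero at the start; "moment": the same for the moment, N m; "grip_width": finger opening in m.
Only numpy, scipy, OpenCV 4.12 (cv2) and the standard library are available. Lean on these libraries where they do the work, as an engineer would, in place of code of your own. Each camera call takes 0.05 s, during which the arm holds its last target. There are 200 camera calls.

## Task

Assemble the amplifier parts on the bench: set the copper toroidal transformer on the round pad in the middle of the dark chassis plate, then put the green board over it so that all four corner holes drop over the four posts and the board lies flat on their shoulders. Stand the red capacitor in the red clamp and the yellow capacitor in the yellow clamp, upright and fully down, and let go of everything.

Things in the scene. Friction and masses are not known exactly. Their poses are not given: they have to be found in the camera images.
- toroid: Loose copper-coloured round transformer, 52 mm diameter, 28 mm high, black disc on its top, about 0.3 kg, standing flat on the bench. Origin: centre of its underside, z up. Edges of top and bottom are bevelled 4 mm.
- board: Loose green board, 116 (x) x 88 (y) x 5 mm, lying flat, 0.12 kg. Origin: centre of underside, z up. Rigid black heat sink in its middle, 36 (x) x 30 (y) mm, 5 to 33 mm above the underside: grip it across y. Other components are at most 4 mm high, over 25 mm from the centre. Four through holes, 11 mm diameter, at x = +-50, y = +-36 mm. Fits either way round (half turn).
- red_cap: Loose red capacitor, an upright cylinder of 36 mm diameter and 55 mm height with aluminium top and one white stripe, about 0.08 kg. Origin: centre of its underside, z up.
- yellow_cap: Loose yellow capacitor, otherwise the same as the red one (36 mm diameter, 55 mm high). Origin: centre of its underside, z up.
- chassis: Fixed dark plate, 150 (x) x 120 (y) x 4 mm. Origin: centre of underside, z up. Heights above it: round white pad (62 mm diameter, black disc) in the centre 6 mm; four white columns (16 mm diameter) at x = +-50, y = +-36 mm with shoulders at 42 mm; on each a brass pin, 6 mm diameter, tapered tip at 56 mm. The seated board lies on the shoulders, its x along the chassis's x, and covers the pad.
- red_clamp: Fixed capacitor clamp: aluminium base 66 by 66 mm, 4 mm thick, with a red open ring on it, outer diameter 60 mm, inner diameter 52 mm, rim 20 mm above the bench. Origin: centre of its underside, on the bench, z up. The capacitor stands inside the ring on the base, 4 mm above the bench.
- yellow_clamp: Fixed capacitor clamp with a yellow ring, otherwise the same as the red one. Origin: centre of its underside, z up.
Mind the look-alikes: they are no part of the job. Of the things that look like the toroid, the middle-sized one is meant.

How it is judged:
By the outcome, as a careful person would: the job done as asked, in the order asked, and still so for the second after the job is handed in, with the robot touching nothing.
It also fails if it takes over 115 s, if anything falls off the work surface, if the arm or the gripper's body presses on something with over 40 N, if the wrist force passes 120 N, or if a joint passes its speed limit or range.

## Working session

There is one attempt and no reset: what is moved stays moved. The work goes in short steps, Python scripts to look and compute and a shell command to move; the robot and the scene stay as the last step left them, time stands still between calls to the robot, and variables do not carry over. Pictures are saved under pics/ and viewed, about 12 in all and at most 16, crops included, and the job is handed in when it is done.

```bash
mkdir -p pics
cat > h.py <<'E'
import numpy as np, cv2
from station import ctrl
def cap(n):
    c=ctrl.camera(n); c['R']=np.array(c['R']); c['t']=np.array(c['t']); return c
def save(c,f,crop=None,s=1):
    p=c['pixels'][:,:,::-1]
    if crop: x0,y0,x1,y1=crop; p=p[y0:y1,x0:x1]
    cv2.imwrite('pics/'+f,cv2.resize(p,None,fx=s,fy=s,interpolation=cv2.INTER_CUBIC))
def pts(c):
    v,u=np.mgrid[:480,:640]; d=c['depth']
    X=np.stack([(u-c['cx'])/c['fx']*d,(v-c['cy'])/c['fy']*d,d],-1)
    return (X-c['t'])@c['R']
def ray(c,u,v,z):
    d=c['R'].T@np.array([(u-c['cx'])/c['fx'],(v-c['cy'])/c['fy'],1]); o=-c['R'].T@c['t']
    return o+d*(z-o[2])/d[2]
def proj(c,X):
    x=c['R']@np.array(X)+c['t']; return np.array([c['fx']*x[0]/x[2]+c['cx'],c['fy']*x[1]/x[2]+c['cy']])
E
python3 - <<'E'
from h import *
o=ctrl.get_obs(); print(o)
for n in('scene','top'):
    c=cap(n); save(c,n+'0.png'); print(n,c['R'].round(3).tolist(),c['t'],c['fx'],c['cx'],c['cy'], 'cam',-c['R'].T@c['t'])
E
```

```text
{'time_s': 0.0, 'qpos': array([-1.32061249e+00,  3.00436108e-01,  1.52158146e+00, -2.93613711e-05,
        1.32068946e+00, -6.65826767e-02]), 'joint_vel': array([-1.17939108e-03,  3.02341469e-04,  9.06748976e-04,  1.15423429e-05,
        2.44340765e-04, -1.39316424e-03]), 'tau': array([-4.21902223e-03, -5.31807446e+01, -3.52741277e+01,  7.06428546e-02,
        2.44482147e-02, -1.15730440e-04]), 'ee_pos': array([ 0.17126265, -0.52240403,  0.22390535]), 'eef_rot': array([-3.14047885e+00, -4.57666678e-05,  3.16773770e-01]), 'force': array([ 0.54675676, -0.10773957, -0.37040466]), 'moment': array([-0.01451736,  0.00905919,  0.00212492]), 'grip_width': 0.09376428768411767}
scene [[0.819, 0.574, 0.006], [0.425, -0.599, -0.679], [-0.386, 0.558, -0.734]] [-0.47732676 -0.23489709  1.38326836] 598.7114854523118 323.81265267106613 247.85089064405727 cam [ 1.02505495 -0.63876121  0.8588919 ]
top [[-0.006, -1.0, 0.015], [-0.989, 0.003, -0.148], [0.148, -0.016, -0.989]] [-0.00677116  0.60802645  1.06203999] 447.6693607462636 324.45681002668647 235.3490585751338 cam [0.44367369 0.00816101 1.14050778]
```

View pics/scene0.png

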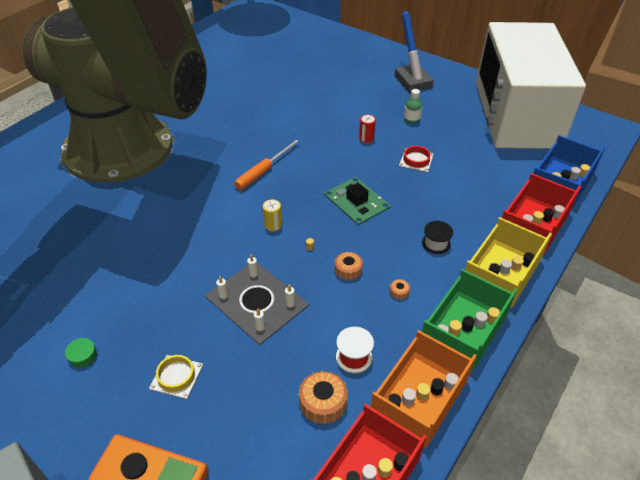

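View pics/top0.png

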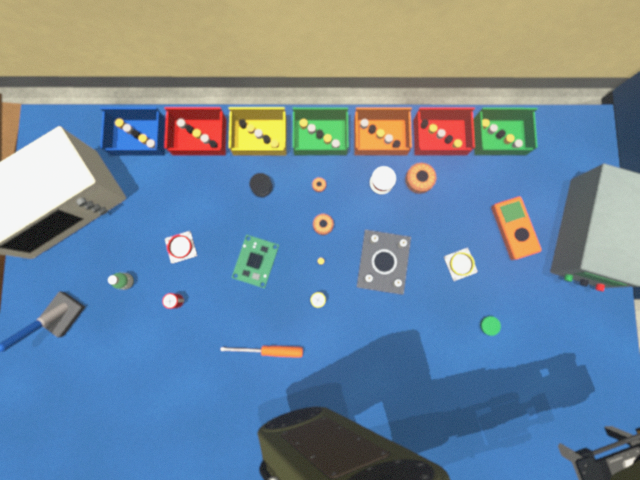

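The toroid look-alikes, by scene / top pixels:
- Big one: (323,397) / (422,177).
- Middle one: (348,266) / (323,224).
- Small one: (400,289) / (319,184).

The middle one is the one meant; its 52 mm diameter still needs checking. The yellow capacitor is at scene (272,215), and a tiny decoy stands at (310,244). The red capacitor is at scene (367,128).

```bash
cat > m.py <<'E'
from h import *
def blobs(c,lo,hi,amin=15):
    h=cv2.cvtColor(c['pixels'],cv2.COLOR_RGB2HSV)
    m=cv2.inRange(h,lo,hi); return m
def near(m,uv,r):
    k=np.zeros_like(m); cv2.circle(k,uv,r,255,-1); return m&k
E
python3 - <<'E'
from m import *
T=cap('top'); S=cap('scene')
save(T,'tor.png',(230,150,450,320),3.5)
P={'top':pts(T),'scene':pts(S)}
C={'top':T,'scene':S}
col={'or':((4,90,60),(18,255,255)),'ye':((19,80,60),(34,255,255)),'gr':((40,70,30),(85,255,255))}
def red(c):
    return blobs(c,(0,120,60),(4,255,255))|blobs(c,(170,120,60),(180,255,255))
it=[('big','or',(422,177),(323,397),22,32),('mid','or',(323,224),(348,266),16,22),('small','or',(319,184),(400,289),12,16),
('ycap','ye',(318,299),(272,215),14,20),('rcap','rd',(172,300),(367,128),14,18),('yclamp','ye',(461,264),(175,374),20,28),('rclamp','rd',(180,247),(417,157),20,22),('board','gr',(256,262),(357,200),36,40)]
for n,k,a,b,ra,rb in it:
    for w,uv,r in(('top',a,ra),('scene',b,rb)):
        c=C[w]; m=red(c) if k=='rd' else blobs(c,*col[k]); m=near(m,uv,r)
        q=P[w][(m>0)&(c['depth']>0)]
        if len(q)<5: print(n,w,'none');continue
        zt=np.percentile(q[:,2],95); t=q[q[:,2]>zt-.008]
        (x,y),rr=cv2.minEnclosingCircle(t[:,:2].astype(np.float32))
        rc=cv2.minAreaRect(t[:,:2].astype(np.float32))
        print(n,w,len(q),'ztop %.4f zmin %.4f'%(zt,q[:,2].min()),'circ %.4f %.4f d %.4f'%(x,y,2*rr),'rect',np.round(rc[0],4),np.round(rc[1],4),round(rc[2],1))
E
```

```text
big top 522 ztop 0.0431 zmin 0.0231 circ 0.7602 -0.2568 d 0.0733 rect [ 0.7602 -0.2568] [0.0696 0.0705] 20.5
big scene 1518 ztop 0.0418 zmin 0.0010 circ 0.7637 -0.2603 d 0.0753 rect [ 0.7635 -0.2607] [0.0718 0.0699] 33.5
mid top 195 ztop 0.0306 zmin 0.0211 circ 0.6410 -0.0059 d 0.0508 rect [ 0.6416 -0.0063] [0.0455 0.0492] 89.6
mid scene 551 ztop 0.0301 zmin -0.0014 circ 0.6444 -0.0093 d 0.0526 rect [ 0.6437 -0.0085] [0.0486 0.0491] 31.6
small top 117 ztop 0.0227 zmin 0.0131 circ 0.7455 0.0041 d 0.0334 rect [0.7458 0.0034] [0.031 0.032] 90.0
small scene 282 ztop 0.0213 zmin 0.0006 circ 0.7491 0.0030 d 0.0381 rect [0.7486 0.0015] [0.0332 0.0331] 64.7
ycap top 5 ztop 0.0548 zmin 0.0453 circ 0.4628 -0.0026 d 0.0122 rect [ 0.4632 -0.0029] [0.012 0.001] 53.0
ycap scene 329 ztop 0.0552 zmin -0.0038 circ 0.4519 0.0066 d 0.0386 rect [0.4524 0.0072] [0.0333 0.0374] 38.1
rcap top 50 ztop 0.0546 zmin 0.0142 circ 0.4505 0.3530 d 0.0311 rect [0.4506 0.349 ] [0.0309 0.0099] 0.7
rcap scene 231 ztop 0.0538 zmin -0.0024 circ 0.4526 0.3568 d 0.0350 rect [0.4541 0.3511] [0.0347 0.0222] 14.2
yclamp top 109 ztop 0.0223 zmin 0.0095 circ 0.5394 -0.3569 d 0.0605 rect [ 0.5391 -0.3561] [0.0585 0.0534] 88.6
yclamp scene 589 ztop 0.0210 zmin 0.0009 circ 0.5413 -0.3585 d 0.0622 rect [ 0.541  -0.3578] [0.058  0.0594] 34.7
rclamp top 72 ztop 0.0229 zmin 0.0086 circ 0.5867 0.3563 d 0.0601 rect [0.5896 0.3568] [0.0508 0.0586] 4.3
rclamp scene 324 ztop 0.0216 zmin -0.0010 circ 0.5869 0.3532 d 0.0671 rect [0.5877 0.3552] [0.0604 0.0602] 79.4
board top 1145 ztop 0.0092 zmin -0.0027 circ 0.5491 0.1663 d 0.1369 rect [0.5496 0.1662] [0.0873 0.1145] 71.2
board scene 1090 ztop 0.0081 zmin -0.0022 circ 0.5510 0.1652 d 0.1453 rect [0.5512 0.1661] [0.0913 0.119 ] 72.0
```

View pics/tor.png

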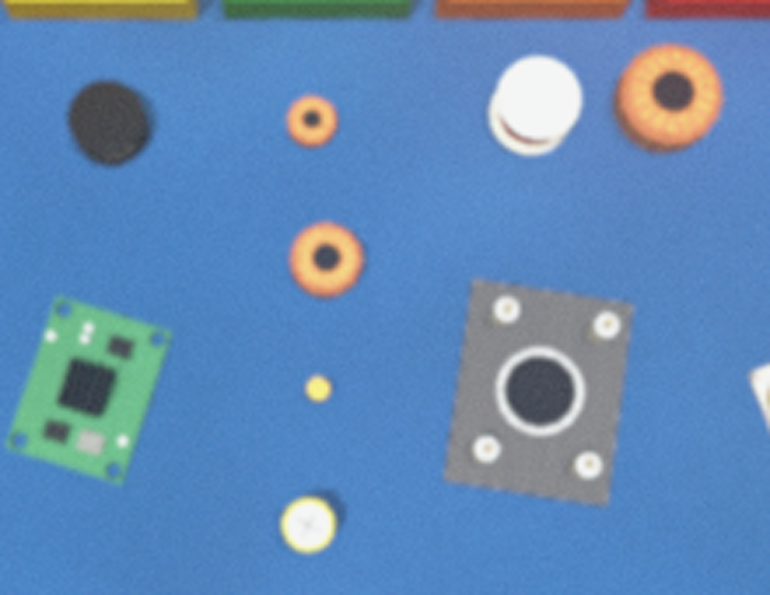

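The crop shows the mid toroid at crop (327,259). Its diameter measures 51–53 mm and it stands about 29 mm high, against 75 mm and 35 mm for the other two, so it is the one meant. The green board is at crop (90,390) and the chassis pad at (540,390). Next I measure the posts and the pad.

```bash
cat > ch.py <<'E'
from m import *
def posts(c,guess):
    "white shoulder blobs near the guessed pixel positions -> ray at z=.042 (top view centroid of ring)"
    P=pts(c); h=cv2.cvtColor(c['pixels'],cv2.COLOR_RGB2HSV)
    m=cv2.inRange(h,(0,0,120),(180,90,255))
    return P,m
if __name__=='__main__':
    T=cap('top');S=cap('scene')
    for n,c,z0 in(('top',T,.036),('scene',S,.036)):
        P=pts(c); sel=(c['depth']>0)&(P[...,2]>z0)&(P[...,2]<.065)&(P[...,0]>.45)&(P[...,0]<.64)&(P[...,1]>-.26)&(P[...,1]<-.07)
        k,l,st,ce=cv2.connectedComponentsWithStats(sel.astype(np.uint8))
        for i in range(1,k):
            q=P[l==i]
            if len(q)>5:
                s=q[q[:,2]>z0]; print(n,len(q),'z',np.percentile(q[:,2],[5,50,98]).round(4),'med',np.median(s[:,:2],0).round(4),'mid',((s.min(0)+s.max(0))/2)[:2].round(4),'uv',ce[i].round(1),'ray42',ray(c,*ce[i],.042)[:2].round(4))
        h=cv2.cvtColor(c['pixels'],cv2.COLOR_RGB2HSV)
        m=cv2.inRange(h,(0,0,150),(180,90,255)); m=near(m,(384,262) if n=='top' else (257,299),16 if n=='top' else 20)
        cs,_=cv2.findContours(m,cv2.RETR_EXTERNAL,cv2.CHAIN_APPROX_NONE); b=max(cs,key=cv2.contourArea)
        w=np.array([ray(c,u,v,.006)[:2] for u,v in b[:,0]],np.float32); e=cv2.fitEllipse(w); print(n,'pad',np.round(e[0],4),np.round(e[1],4))
        hs=near(blobs(c,(0,0,0),(180,255,60)),(256,262) if n=='top' else (357,195),14)
        q=P[(hs>0)&(P[...,2]>.028)&(P[...,2]<.045)]; r=cv2.minAreaRect(q[:,:2].astype(np.float32)); print(n,'sink',len(q),np.median(q[:,2]),r)
E
python3 ch.py
```

```text
top 34 z [0.0385 0.0424 0.0564] med [ 0.601  -0.1327] mid [ 0.6018 -0.1325] uv [374.2 238.1] ray42 [ 0.6012 -0.1331]
top 35 z [0.0378 0.042  0.0565] med [ 0.5892 -0.2024] mid [ 0.5897 -0.2047] uv [402.8 242.6] ray42 [ 0.5897 -0.2038]
top 35 z [0.0379 0.0418 0.0559] med [ 0.5024 -0.1164] mid [ 0.5025 -0.117 ] uv [368.5 277.9] ray42 [ 0.5027 -0.117 ]
top 33 z [0.0376 0.0426 0.0536] med [ 0.4918 -0.1874] mid [ 0.4912 -0.1873] uv [397.4 282.5] ray42 [ 0.4912 -0.1875]
top pad [ 0.5471 -0.1611] [0.0669 0.0675]
top sink 0 nan ((0.0, 0.0), (0.0, 0.0), 0.0)
scene 69 z [0.0369 0.042  0.0561] med [ 0.5058 -0.1198] mid [ 0.504  -0.1177] uv [251.1 259.9] ray42 [ 0.5043 -0.1187]
scene 75 z [0.0366 0.0412 0.054 ] med [ 0.4938 -0.1907] mid [ 0.4926 -0.1893] uv [220.4 282. ] ray42 [ 0.4934 -0.1901]
scene 75 z [0.0372 0.0417 0.0553] med [ 0.6043 -0.1357] mid [ 0.6024 -0.1349] uv [289.1 290.3] ray42 [ 0.6036 -0.1351]
scene 78 z [0.0373 0.0423 0.0552] med [ 0.5926 -0.2071] mid [ 0.5916 -0.2052] uv [258.  314.1] ray42 [ 0.592  -0.2062]
scene pad [ 0.5501 -0.1636] [0.0592 0.07  ]
scene sink 161 0.031471237866527925 ((0.5500755310058594, 0.16476313769817352), (0.03238543123006821, 0.04122600331902504), 72.57640838623047)
  return _methods._mean(a, axis=axis, dtype=dtype,
  ret = ret.dtype.type(ret / rcount)
```

```bash
python3 -m creep '{"translation":[[40,40,0],[80,80,0],[120,120,0],[150,160,0],[180,200,0]],"yaw":[-0.1,-0.2,-0.3,-0.4,-0.44],"gripper":[0,0,0,0,0]}' 20; python3 -m creep '{"translation":[[40,40,0],[80,80,0],[120,120,0],[150,160,0],[160,200,0]],"yaw":[0,0,0,0,0],"gripper":[0,0,0,0,0]}'
```

```text
time_s: 0.72
ee_pos: [0.3139, -0.3686, 0.2243]
eef_rot: [-3.141, -0.0, -0.129]
force: [1.6, -0.4, -1.2]
grip_width: 0.0941
time_s: 1.13
ee_pos: [0.4501, -0.2121, 0.2243]
eef_rot: [-3.141, -0.0, -0.129]
force: [0.3, 0.1, -0.1]
grip_width: 0.0942
```

```bash
python3 -m creep '{"translation":[[38,41,0],[76,82,0],[115,123,0],[154,164,0],[192,205,0]],"yaw":[0,0,0,0,0],"gripper":[0,0,0,0,0]}'; python3 -m creep '{"translation":[[18,19,-20],[20,22,-50],[20,22,-85],[20,22,-120],[20,22,-120]],"yaw":[0,0,0,0,0],"gripper":[0,0,0,0,0]}'
python3 - <<'E'
from h import *
o=ctrl.get_obs(); print(o['ee_pos'],o['eef_rot'])
T=cap('top');S=cap('scene'); save(S,'s1.png',(250,160,450,340),3)
E
```

```text
time_s: 1.55
ee_pos: [0.5922, -0.0596, 0.2242]
eef_rot: [-3.141, -0.001, -0.129]
force: [0.6, -1.5, -0.4]
grip_width: 0.0939
time_s: 1.97
ee_pos: [0.6091, -0.037, 0.0974]
eef_rot: [-3.142, 0.01, -0.129]
force: [-1.1, -0.1, -1.7]
grip_width: 0.0938
[ 0.60910411 -0.03701386  0.09739865] [-3.14155517  0.00989534 -0.12899641]
```

View pics/s1.png

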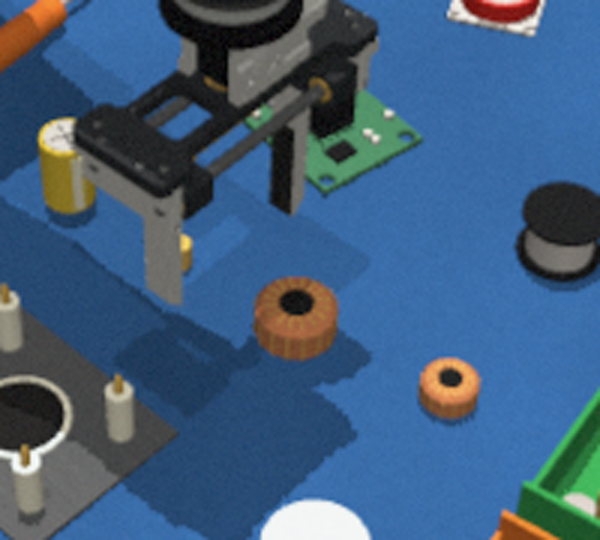

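The picture shows the open jaws above and short of the copper toroid at crop (297,318), as expected. The move still has to go (+33, +30) mm.

```bash
python3 -m creep '{"translation":[[17,15,0],[33,30,0],[33,30,-25],[33,30,-50],[33,30,-70]],"yaw":[0,0,0,0,0],"gripper":[0,0,0,0,0]}'; python3 -m creep '{"translation":[[0,0,-5],[0,0,-5],[0,0,-5]],"yaw":[0,0,0],"gripper":[0,0,0]}'
```

```text
time_s: 2.48
ee_pos: [0.6465, -0.0076, 0.0365]
eef_rot: [-3.141, -0.003, -0.129]
force: [0.6, -0.9, -0.3]
grip_width: 0.0942
time_s: 2.73
ee_pos: [0.6478, -0.0078, 0.0343]
eef_rot: [-3.141, -0.006, -0.129]
force: [-0.4, 1.4, -0.2]
grip_width: 0.0938
```

```bash
python3 -m creep '{"translation":[[-4,0,-8],[-4,0,-8],[-4,0,-8]],"yaw":[0,0,0],"gripper":[0,0,0]}'; python3 -m creep '{"translation":[[0,0,0],[0,0,0],[0,0,0],[0,0,0],[0,0,0]],"yaw":[0,0,0,0,0],"gripper":[120,120,120,120,120]}' 25;  python3 -m creep '{"translation":[[0,0,0],[0,0,0],[0,0,0],[0,0,0],[0,0,0]],"yaw":[0,0,0,0,0],"gripper":[200,200,200,200,200]}'
```

```text
time_s: 2.98
ee_pos: [0.6439, -0.0079, 0.0272]
eef_rot: [-3.141, -0.007, -0.13]
force: [0.4, -0.7, 0.0]
grip_width: 0.094
time_s: 3.4
ee_pos: [0.644, -0.0079, 0.0272]
eef_rot: [-3.141, -0.007, -0.129]
force: [-1.1, 0.5, 0.6]
grip_width: 0.0639
time_s: 3.82
ee_pos: [0.6439, -0.0078, 0.0271]
eef_rot: [-3.141, -0.007, -0.13]
force: [-0.2, 0.2, -0.3]
grip_width: 0.0513
```

```bash
python3 -m creep '{"translation":[[0,0,20],[0,0,50],[0,0,80],[0,0,90],[0,0,90]],"yaw":[0,0,0,0,0],"gripper":[200,200,200,200,200]}' 30; python3 -m creep '{"translation":[[-20,-30,0],[-40,-62,0],[-60,-95,0],[-78,-125,0],[-90,-143,0]],"yaw":[0,0,0,0,0],"gripper":[200,200,200,200,200]}';python3 -m creep '{"translation":[[0,0,0],[0,0,0],[0,0,0]],"yaw":[0,0,0],"gripper":[200,200,200]}'
python3 - <<'E'
from h import *
o=ctrl.get_obs(); print(o['ee_pos'],o['eef_rot'],o['force'],o['grip_width'])
E
```

```text
time_s: 4.23
ee_pos: [0.645, -0.0079, 0.1195]
eef_rot: [-3.141, -0.012, -0.129]
force: [0.6, -0.1, -3.2]
grip_width: 0.0513
time_s: 4.65
ee_pos: [0.5524, -0.1532, 0.1171]
eef_rot: [-3.14, -0.008, -0.131]
force: [-0.9, -0.5, -3.2]
grip_width: 0.0512
time_s: 4.9
ee_pos: [0.5522, -0.1526, 0.1157]
eef_rot: [-3.14, -0.006, -0.131]
force: [-0.2, 0.7, -2.5]
grip_width: 0.0511
[ 0.55219222 -0.15259621  0.11566266] [-3.1398825  -0.00625634 -0.13117675] [-0.19441854  0.72347846 -2.54615204] 0.05113693323726691
```

```bash
python3 -m creep '{"translation":[[-5,-9,0],[-5,-9,-15],[-5,-9,-30],[-5,-9,-45],[-5,-9,-60]],"yaw":[0,0,0,0,0],"gripper":[200,200,200,200,200]}';python3 -m creep '{"translation":[[0,0,0],[0,0,0]],"yaw":[0,0],"gripper":[200,200]}'
python3 - <<'E'
from h import *
o=ctrl.get_obs(); print(o['ee_pos'],o['eef_rot'],o['force'],o['grip_width'])
S=cap('scene'); save(S,'s2.png',(180,200,340,340),4)
E
```

```text
time_s: 5.32
ee_pos: [0.5473, -0.1611, 0.0545]
eef_rot: [-3.14, -0.006, -0.13]
force: [-0.0, -0.1, -2.9]
grip_width: 0.0506
time_s: 5.48
ee_pos: [0.547, -0.1605, 0.0537]
eef_rot: [-3.139, -0.004, -0.129]
force: [0.4, 0.7, -2.4]
grip_width: 0.0514
[ 0.54695451 -0.16052843  0.05371428] [-3.13934638 -0.00403945 -0.12877523] [ 0.39366816  0.73438067 -2.43259589] 0.051368714720193755
```

View pics/s2.png

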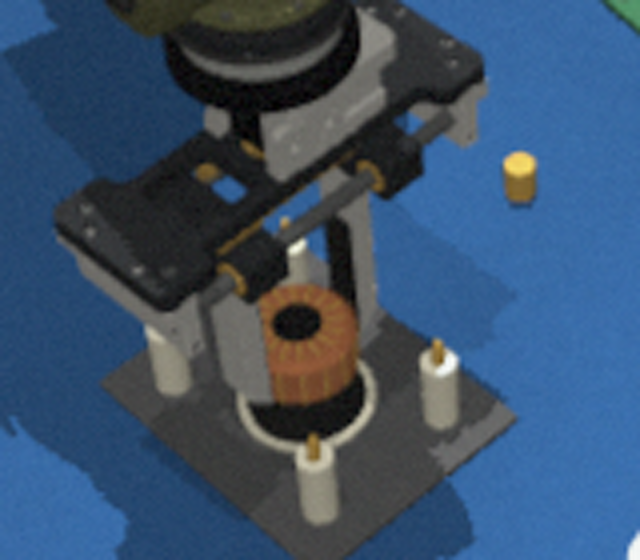

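The toroid at crop (297,325) is held centred about 20 mm above the pad at (305,405), and the fingers are clear of the posts. I'll lower it.

```bash
python3 -m creep '{"translation":[[0,0,-6],[0,0,-12],[0,0,-17],[0,0,-18],[0,0,-18]],"yaw":[0,0,0,0,0],"gripper":[200,200,200,200,200]}';python3 -m creep '{"translation":[[0,0,-2],[0,0,-2],[0,0,-2]],"yaw":[0,0,0],"gripper":[200,200,200]}'
```

```text
time_s: 5.95
ee_pos: [0.5472, -0.1607, 0.0363]
eef_rot: [-3.14, -0.005, -0.129]
force: [-0.7, -0.4, -3.5]
grip_width: 0.0513
time_s: 6.2
ee_pos: [0.5473, -0.1608, 0.0343]
eef_rot: [-3.14, -0.005, -0.129]
force: [0.4, -0.0, -3.2]
grip_width: 0.0509
```

```bash
python3 -m creep '{"translation":[[0,0,-1],[0,0,-1],[0,0,-1.5],[0,0,-1.5]],"yaw":[0,0,0,0],"gripper":[200,200,200,200]}'
```

```text
time_s: 6.53
ee_pos: [0.5473, -0.1608, 0.0331]
eef_rot: [-3.14, -0.005, -0.129]
force: [-1.4, 1.5, 1.0]
grip_width: 0.0513
```

Contact: the vertical force swung from −3 N to +1 N. I'll release, lift and check.

```bash
python3 -m creep '{"translation":[[0,0,0],[0,0,0],[0,0,0],[0,0,0],[0,0,0]],"yaw":[0,0,0,0,0],"gripper":[60,60,60,60,60]}'; python3 -m creep '{"translation":[[0,0,15],[0,0,40],[0,0,80],[0,0,115],[0,0,140]],"yaw":[0,0,0,0,0],"gripper":[60,60,60,60,60]}'; python3 -m creep '{"translation":[[0,40,0],[0,80,0],[0,120,0],[0,160,0],[0,180,0]],"yaw":[-0.04,-0.1,-0.15,-0.2,-0.2],"gripper":[60,60,60,60,60]}';  python3 -m creep '{"translation":[[0,0,0],[0,0,0]],"yaw":[0,0],"gripper":[60,60]}'
cat > tor.py <<'E'
from m import *
for n,g,r in(('top',(384,258),18),('scene',(257,290),24)):
    c=cap(n);P=pts(c);m=near(blobs(c,(4,80,40),(18,255,255)),g,r)
    q=P[(m>0)&(c['depth']>0)]
    if len(q)<20: print(n,len(q));continue
    zt=np.percentile(q[:,2],95);t=q[q[:,2]>zt-.008]
    print(n,len(q),zt,cv2.minEnclosingCircle(t[:,:2].astype(np.float32)))
    if n=='scene': save(c,'s3.png',(180,120,440,340),3)
E
python3 tor.py
```

```text
time_s: 6.95
ee_pos: [0.5474, -0.1608, 0.0332]
eef_rot: [-3.14, -0.005, -0.129]
force: [0.1, -0.3, -0.2]
grip_width: 0.0715
time_s: 7.37
ee_pos: [0.5479, -0.161, 0.1766]
eef_rot: [-3.14, -0.008, -0.129]
force: [-0.4, 0.6, 0.3]
grip_width: 0.0724
time_s: 7.78
ee_pos: [0.5475, 0.0226, 0.1768]
eef_rot: [-3.14, -0.009, -0.33]
force: [-0.1, -0.6, -0.4]
grip_width: 0.0716
time_s: 7.95
ee_pos: [0.5474, 0.0235, 0.1768]
eef_rot: [-3.14, -0.009, -0.328]
force: [0.2, 0.7, 1.0]
grip_width: 0.072
top 197 0.03666216413418012 ((0.5442637205123901, -0.15925739705562592), 0.025296267122030258)
scene 665 0.03562629210902523 ((0.5603858232498169, -0.17183709144592285), 0.043701399117708206)
```

View pics/s3.png

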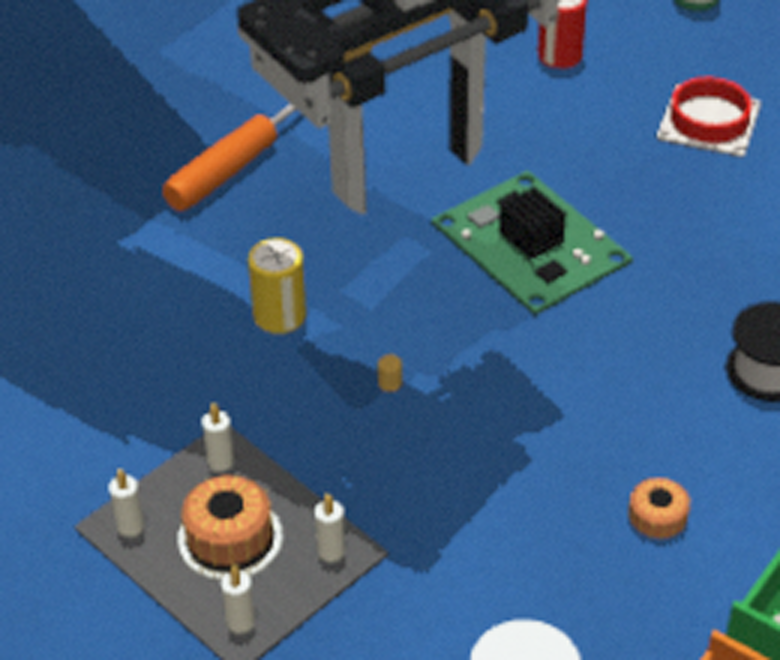

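The toroid is centred: the top camera puts it at (.544,−.159) against the pad at (.547,−.161). The board is flat at crop (535,240) with the heat sink at (530,222). Now I'll approach the board.

```bash
python3 -m creep '{"translation":[[1,38,0],[2,76,0],[3,110,0],[3,135,0],[3,142,0]],"yaw":[0,0,0,0,0],"gripper":[60,60,60,60,60]}'; python3 -m creep '{"translation":[[0,0,-25],[0,0,-50],[0,0,-80],[0,0,-95],[0,0,-100]],"yaw":[0,0,0,0,0],"gripper":[60,60,60,60,60]}'; python3 -m creep '{"translation":[[0,0,0],[0,0,0]],"yaw":[0,0],"gripper":[60,60]}'
python3 - <<'E'
from h import *
o=ctrl.get_obs(); print(o['ee_pos'],o['eef_rot'])
S=cap('scene'); save(S,'s4.png',(290,120,430,240),5)
E
```

```text
time_s: 8.47
ee_pos: [0.5507, 0.1653, 0.1766]
eef_rot: [-3.14, -0.008, -0.33]
force: [0.9, 0.5, -0.7]
grip_width: 0.0722
time_s: 8.88
ee_pos: [0.5498, 0.1632, 0.0738]
eef_rot: [3.141, -0.005, -0.331]
force: [-0.2, 0.6, -0.9]
grip_width: 0.0722
time_s: 9.05
ee_pos: [0.5503, 0.1621, 0.0742]
eef_rot: [3.141, -0.005, -0.333]
force: [-0.5, 0.7, 0.8]
grip_width: 0.0717
[0.55029987 0.16207293 0.07419357] [ 3.14092589 -0.00505178 -0.33255697]
```

View pics/s4.png

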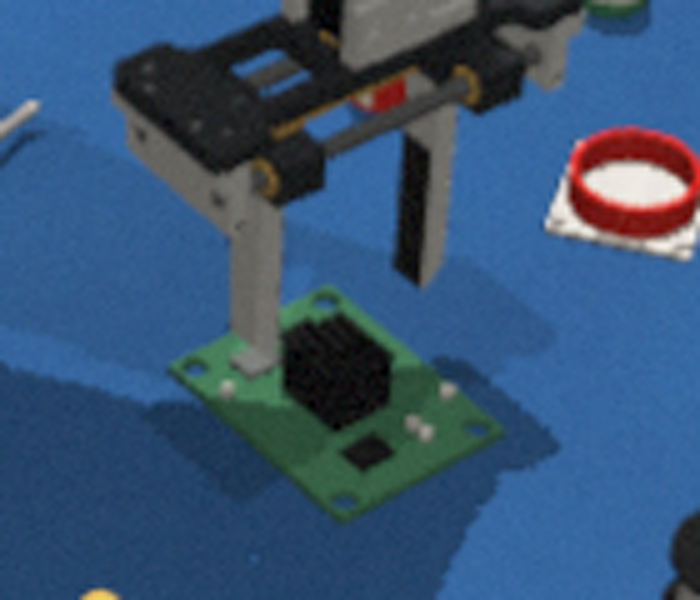

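The fingers straddle the heat sink at crop (337,370), with the board still 70 mm below the grasp point. I'll shift +4 mm in y, lower and grip.

```bash
python3 -m creep '{"translation":[[0,4,-10],[0,4,-22],[0,4,-35],[0,4,-42],[0,4,-43]],"yaw":[0,0,0.005,0.005,0.005],"gripper":[60,60,60,60,60]}'; python3 -m creep '{"translation":[[0,0,-1],[0,0,-1],[0,0,-1],[0,0,-1],[0,0,-1]],"yaw":[0,0,0,0,0],"gripper":[120,140,150,180,220]}' 15;  python3 -m creep '{"translation":[[0,0,0],[0,0,0],[0,0,0],[0,0,0],[0,0,0]],"yaw":[0,0,0,0,0],"gripper":[220,220,220,220,220]}' 25
```

```text
time_s: 9.52
ee_pos: [0.5495, 0.1663, 0.0295]
eef_rot: [3.14, -0.003, -0.327]
force: [0.1, 0.3, 0.1]
grip_width: 0.0719
time_s: 9.93
ee_pos: [0.5497, 0.1663, 0.029]
eef_rot: [3.14, -0.004, -0.327]
force: [0.1, 0.7, -0.7]
grip_width: 0.0422
time_s: 10.35
ee_pos: [0.5499, 0.1664, 0.0293]
eef_rot: [3.141, -0.004, -0.327]
force: [-0.8, -0.4, 3.9]
grip_width: 0.03
```

Grip holds at 30 mm. I'll lift, carry over the chassis and turn +0.164.

```bash
python3 -m creep '{"translation":[[0,0,15],[0,0,40],[0,0,70],[0,0,95],[0,0,100]],"yaw":[0,0,0,0,0],"gripper":[220,220,220,220,220]}' 35; python3 -m creep '{"translation":[[0,-25,0],[0,-60,0],[0,-97,0],[0,-135,0],[0,-170,0]],"yaw":[0.02,0.05,0.08,0.11,0.14],"gripper":[220,220,220,220,220]}'; python3 -m creep '{"translation":[[0,-35,0],[0,-70,0],[-1,-105,0],[-1,-132,0],[-1,-150,0]],"yaw":[0.0,0.0,0.0,0.0,0.02],"gripper":[220,220,220,220,220]}'; python3 -m creep '{"translation":[[0,0,0],[0,0,0],[0,0,0]],"yaw":[0,0,0],"gripper":[220,220,220]}'
```

```text
time_s: 10.77
ee_pos: [0.5513, 0.1667, 0.1333]
eef_rot: [-3.14, -0.009, -0.327]
force: [-0.3, -0.2, -0.1]
grip_width: 0.0298
time_s: 11.18
ee_pos: [0.5505, -0.0051, 0.1323]
eef_rot: [-3.14, -0.008, -0.185]
force: [0.4, -0.4, -0.9]
grip_width: 0.0298
time_s: 11.6
ee_pos: [0.5488, -0.1577, 0.1311]
eef_rot: [-3.14, -0.006, -0.167]
force: [0.3, 0.6, -0.3]
grip_width: 0.0297
time_s: 11.85
ee_pos: [0.5485, -0.1568, 0.1303]
eef_rot: [-3.14, -0.005, -0.168]
force: [-0.6, 0.6, -0.1]
grip_width: 0.0296
```

```bash
python3 -m creep '{"translation":[[-1,-4,-8],[-1,-4,-18],[-1,-4,-28],[-1,-4,-32],[-1,-4,-32]],"yaw":[0.005,0.005,0.005,0.005,0.005],"gripper":[220,220,220,220,220]}'; python3 -m creep '{"translation":[[0,0,0],[0,0,0]],"yaw":[0,0],"gripper":[220,220]}'
cat > bd.py <<'E'
from m import *
import sys
o=ctrl.get_obs(); print(o['ee_pos'],o['eef_rot'],o['grip_width'])
for n in('top','scene'):
    c=cap(n);P=pts(c); g=blobs(c,(40,60,25),(88,255,255))
    X=P[...,0];Y=P[...,1];Z=P[...,2]
    sel=(g>0)&(Z>.03)&(Z<.1)&(abs(X-.547)<.09)&(abs(Y+.161)<.09)
    q=P[sel]; zm=np.median(q[:,2]); 
    uv=np.argwhere(sel)[:,::-1]; w=np.array([ray(c,u,v,zm)[:2] for u,v in uv],np.float32)
    r=cv2.minAreaRect(w); A=np.c_[q[:,:2],np.ones(len(q))]; k=np.linalg.lstsq(A,q[:,2],rcond=None)[0]
    print(n,len(q),'z %.4f'%zm,'c',np.round(r[0],4),np.round(r[1],4),round(r[2],1),'slope',k[:2].round(3))
    save(c,sys.argv[1]+n+'.png',(330,195,440,315) if n=='top' else (180,190,340,330),5 if n=='top' else 4)
E
python3 bd.py b1
```

```text
time_s: 12.27
ee_pos: [0.5469, -0.1603, 0.0966]
eef_rot: [-3.139, -0.003, -0.162]
force: [0.2, -0.5, -0.3]
grip_width: 0.0299
time_s: 12.43
ee_pos: [0.547, -0.1601, 0.0966]
eef_rot: [-3.139, -0.002, -0.162]
force: [0.6, -0.4, -0.5]
grip_width: 0.0293
[ 0.54695527 -0.16009981  0.09659359] [-3.13905969e+00 -2.46149315e-03 -1.62154927e-01] 0.029346768290013647
top 39 z 0.0722 c [ 0.557  -0.1224] [0.0075 0.1046] 76.1 slope [0.208 0.778]
scene 1543 z 0.0719 c [ 0.5488 -0.1616] [0.0894 0.1179] 81.3 slope [-0.007  0.01 ]
```

View pics/b1scene.png

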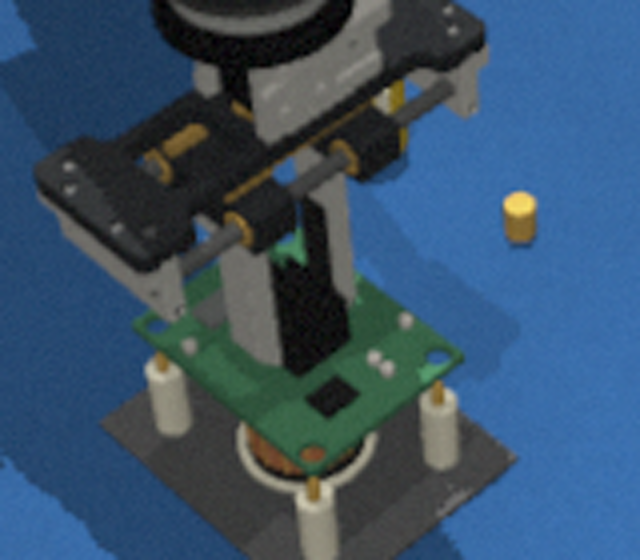

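View pics/b1top.png

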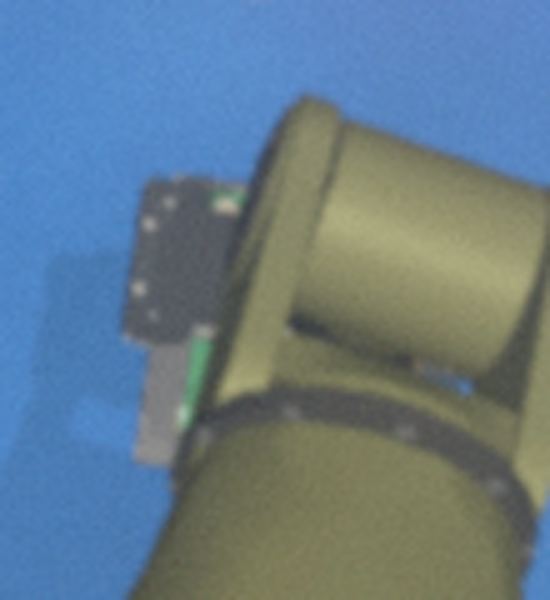

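The scene view shows the board level, with holes at crop (157,327), (438,356) and (313,453), above the pins at (165,360), (438,392) and (313,487). The arm hides the top view. Here I check those holes against the posts.

Run:
```python
from h import *
c=cap('scene')
H=np.array([ray(c,180+(u+.5)/4-.5,190+(v+.5)/4-.5,.0723)[:2] for u,v in((157,327),(438,356),(313,453))])
Q=np.array([(.4934,-.1901),(.6036,-.1351),(.592,-.2062)])
print(H.round(4),(Q-H).round(4),(Q-H).mean(0))
th=-.1623; R=np.array([[np.cos(th),-np.sin(th)],[np.sin(th),np.cos(th)]])
L=np.array([(-50,-36),(50,36),(50,-36)])/1000
for n,X in(('H',H),('Q',Q)):
    for t in (-.18,-.163,-.145):
        R=np.array([[np.cos(t),-np.sin(t)],[np.sin(t),np.cos(t)]]); d=X-L@R.T; print(n,t,d.mean(0).round(4),'rms',d.std(0).round(4))
```

```text
[[ 0.4952 -0.1905]
 [ 0.6039 -0.1334]
 [ 0.5934 -0.2045]] [[-0.0018  0.0004]
 [-0.0003 -0.0017]
 [-0.0014 -0.0017]] [-0.00116293 -0.00097256]
H -0.18 [ 0.5499 -0.1614] rms [0.0012 0.0019]
H -0.163 [ 0.5497 -0.1616] rms [0.0007 0.0011]
H -0.145 [ 0.5494 -0.1619] rms [0.0004 0.0002]
Q -0.18 [ 0.5488 -0.1623] rms [0.0006 0.0009]
Q -0.163 [ 0.5485 -0.1626] rms [0.0001 0.0001]
Q -0.145 [ 0.5482 -0.1629] rms [0.0005 0.0008]
```

Correction: (−1, −1) mm and −0.01 rad. I'll go down in stages and watch the force.

```bash
python3 -m creep '{"translation":[[-1,-1,-3],[-1,-1,-6],[-1,-1,-9],[-1,-1,-11],[-1,-1,-11]],"yaw":[-0.01,-0.01,-0.01,-0.01,-0.01],"gripper":[220,220,220,220,220]}'; python3 -m creep '{"translation":[[0,0,-2],[0,0,-4],[0,0,-6],[0,0,-6]],"yaw":[0,0,0,0],"gripper":[220,220,220,220]}'; python3 bd.py b2
```

```text
time_s: 13.0
ee_pos: [0.5458, -0.1612, 0.0854]
eef_rot: [-3.139, -0.002, -0.172]
force: [0.1, 0.8, -1.6]
grip_width: 0.0296
time_s: 13.33
ee_pos: [0.5457, -0.1611, 0.0789]
eef_rot: [-3.139, -0.002, -0.172]
force: [0.5, 0.3, -1.5]
grip_width: 0.03
[ 0.54566975 -0.16112333  0.07887175] [-3.13892907e+00 -1.69624033e-03 -1.72315984e-01] 0.03002706098027692
top 40 z 0.0542 c [ 0.5513 -0.1229] [0.0101 0.1118] 78.9 slope [0.05  0.264]
scene 1523 z 0.0542 c [ 0.5474 -0.1625] [0.0892 0.119 ] 80.8 slope [-0.016  0.022]
```

View pics/b2scene.png

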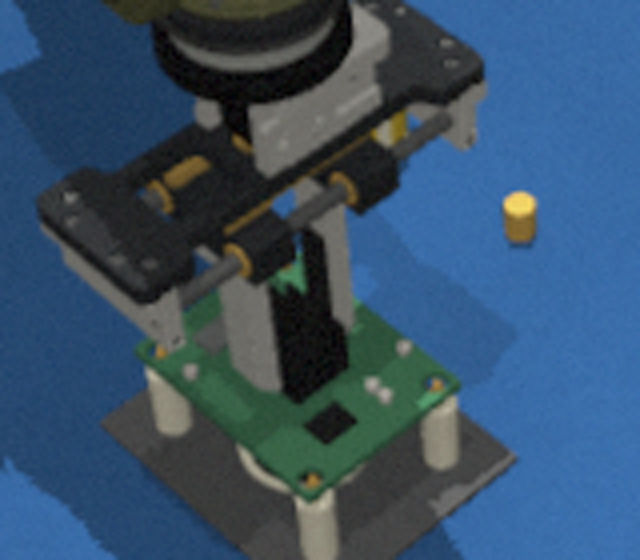

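Brass pins show inside the three visible holes at (160,350), (437,383) and (313,478), and there is no contact force. I'll continue down.

```bash
python3 -m creep '{"translation":[[0,0,-2],[0,0,-4],[0,0,-6],[0,0,-6]],"yaw":[0,0,0,0],"gripper":[220,220,220,220]}'; python3 -m creep '{"translation":[[0,0,-1],[0,0,-1.5],[0,0,-2],[0,0,-2]],"yaw":[0,0,0,0],"gripper":[220,220,220,220]}'
```

```text
time_s: 13.77
ee_pos: [0.5456, -0.1611, 0.0728]
eef_rot: [-3.139, -0.002, -0.172]
force: [-0.8, 0.0, -1.7]
grip_width: 0.0301
time_s: 14.1
ee_pos: [0.5458, -0.1612, 0.0713]
eef_rot: [-3.139, -0.002, -0.172]
force: [-3.0, 0.6, 4.7]
grip_width: 0.0297
```

Contact at TCP z = 71.3 mm, which is the expected seat. I'll release, lift, move toward the red capacitor and check.

```bash
python3 -m creep '{"translation":[[0,0,0],[0,0,0],[0,0,0],[0,0,0],[0,0,0]],"yaw":[0,0,0,0,0],"gripper":[110,110,110,110,110]}'; python3 -m creep '{"translation":[[0,0,15],[0,0,40],[0,0,75],[0,0,105],[0,0,115]],"yaw":[0,0,0,0,0],"gripper":[110,110,110,110,110]}'; python3 -m creep '{"translation":[[-15,38,0],[-30,76,0],[-40,114,0],[-50,152,0],[-60,190,0]],"yaw":[0.0,0,0,0,0],"gripper":[60,60,60,60,60]}'; python3 -m creep '{"translation":[[0,38,0],[0,76,0],[0,114,0],[0,152,0],[0,160,0]],"yaw":[0.0,0,0,0,0],"gripper":[60,60,60,60,60]}';  python3 -m creep '{"translation":[[0,0,0],[0,0,0]],"yaw":[0,0],"gripper":[60,60]}'; python3 bd.py b3
```

```text
time_s: 14.52
ee_pos: [0.5457, -0.1612, 0.0713]
eef_rot: [-3.139, -0.002, -0.172]
force: [0.6, 0.3, 0.3]
grip_width: 0.0533
time_s: 14.93
ee_pos: [0.5469, -0.1616, 0.1909]
eef_rot: [-3.14, -0.008, -0.172]
force: [-0.1, -0.0, 0.8]
grip_width: 0.0537
time_s: 15.35
ee_pos: [0.4859, 0.0299, 0.1906]
eef_rot: [-3.14, -0.008, -0.173]
force: [1.2, 0.4, -0.6]
grip_width: 0.0719
time_s: 15.77
ee_pos: [0.4852, 0.1942, 0.1901]
eef_rot: [-3.14, -0.007, -0.169]
force: [0.1, -0.9, 0.1]
grip_width: 0.0716
time_s: 15.93
ee_pos: [0.4849, 0.1944, 0.1895]
eef_rot: [-3.14, -0.006, -0.168]
force: [-0.5, -0.6, 0.7]
grip_width: 0.0718
[0.48491922 0.19436611 0.18950701] [-3.14002042 -0.00625402 -0.16818082] 0.07178149856672678
top 1286 z 0.0468 c [ 0.5451 -0.1605] [0.0882 0.1161] 80.7 slope [-0.001 -0.007]
scene 1857 z 0.0465 c [ 0.5477 -0.1626] [0.0894 0.1179] 80.7 slope [-0.008  0.008]
```

View pics/b3scene.png

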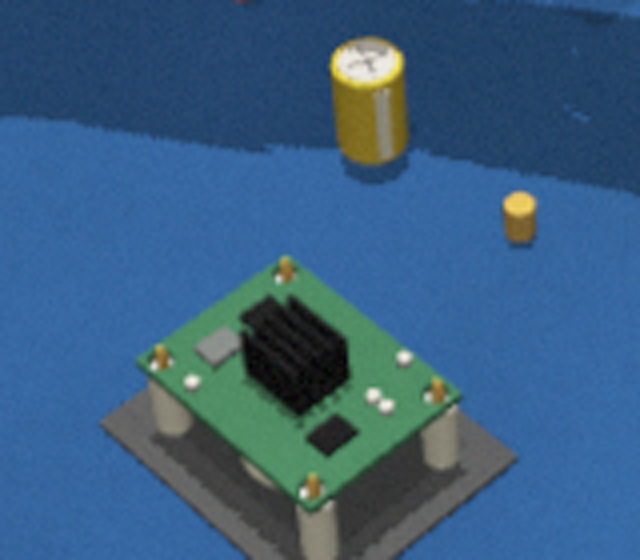

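View pics/b3top.png

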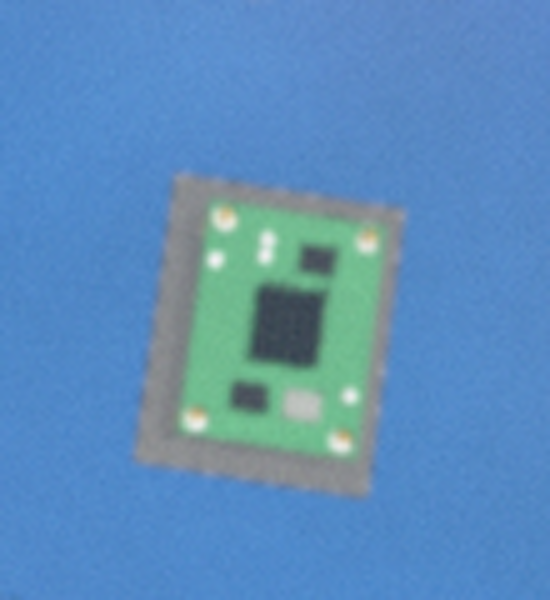

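The board is seated. All four pins come through their holes, at crop (285,270), (160,357), (437,390) and (313,487), and the board top is at 46.5–46.8 mm and level. Next I measure the capacitors by their tops.

```bash
cat > cp.py <<'E'
from m import *
import sys
for n in('top','scene'):
    c=cap(n);P=pts(c)
    for k,(x,y) in dict(red=(.452,.357),yel=(.452,.004)).items():
        s=(c['depth']>0)&(P[...,2]>.046)&(P[...,2]<.066)&(np.hypot(P[...,0]-x,P[...,1]-y)<.035)
        if s.sum()<20: print(n,k,s.sum()); continue
        q=P[s]; (a,b),r=cv2.minEnclosingCircle(q[:,:2].astype(np.float32)); print(n,k,s.sum(),np.median(q[:,2]).round(4),round(a,4),round(b,4),round(2*r,4))
E
python3 cp.py
```

```text
top red 0
top yel 172 0.0548 0.4508 0.0077 0.0355
scene red 154 0.054 0.4509 0.3603 0.0428
scene yel 229 0.0544 0.4522 0.0049 0.0403
```

```bash
python3 -m creep '{"translation":[[0,0,0],[-6,20,0],[-12,45,0],[-18,70,0],[-24,90,0]],"yaw":[0.12,0.24,0.36,0.48,0.6],"gripper":[0,0,0,0,0]}'; python3 -m creep '{"translation":[[-5,20,0],[-9,40,0],[-9,60,0],[-9,70,0],[-9,74,0]],"yaw":[0.12,0.24,0.36,0.48,0.6],"gripper":[0,0,0,0,0]}'; python3 -m creep '{"translation":[[0,0,0],[0,0,-20],[0,0,-45],[0,0,-65],[0,0,-70]],"yaw":[0.1,0.2,0.3,0.4,0.4],"gripper":[0,0,0,0,0]}'; python3 -m creep '{"translation":[[0,0,0],[0,0,0]],"yaw":[0,0],"gripper":[0,0]}'; python3 cp.py;  python3 - <<'E'
from h import *
S=cap('scene'); save(S,'s5.png',(290,60,450,190),4)
E
```

```text
time_s: 16.55
ee_pos: [0.4615, 0.2833, 0.1902]
eef_rot: [-3.14, -0.007, 0.433]
force: [0.6, 0.1, -0.5]
grip_width: 0.0939
time_s: 16.97
ee_pos: [0.4527, 0.3578, 0.1902]
eef_rot: [-3.14, -0.008, 1.039]
force: [1.0, -0.9, 0.4]
grip_width: 0.0942
time_s: 17.38
ee_pos: [0.4521, 0.3561, 0.1171]
eef_rot: [-3.136, -0.004, 1.443]
force: [0.1, 0.2, -0.1]
grip_width: 0.0943
time_s: 17.55
ee_pos: [0.4525, 0.3556, 0.1175]
eef_rot: [-3.136, -0.004, 1.439]
force: [0.0, -0.1, 0.7]
grip_width: 0.0942
top red 189 0.0548 0.4502 0.361 0.0361
top yel 172 0.0548 0.4508 0.0079 0.0356
scene red 157 0.0542 0.4498 0.3598 0.042
scene yel 226 0.0545 0.4514 0.0062 0.0386
```

View pics/s5.png

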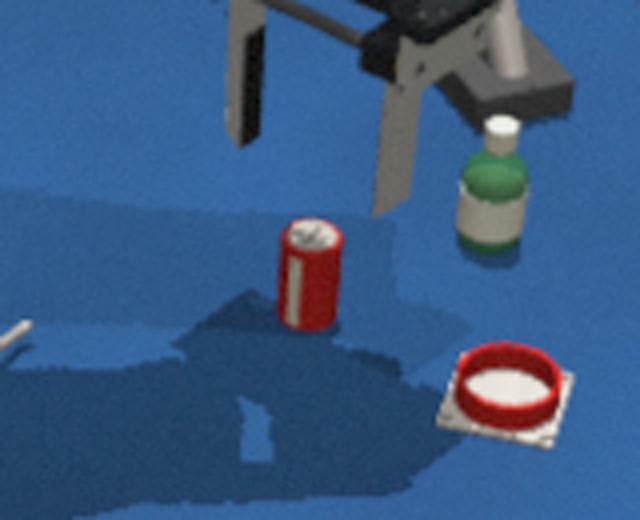

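The picture shows the upright red capacitor at crop (312,270) and the clear clamp at (508,385), with the open jaws above. Both views put the capacitor at (.450,.360). I'll lower and grip it 43 mm up so the fingers stay above the ring.

```bash
python3 -m creep '{"translation":[[-2,4,-10],[-2,4,-30],[-2,4,-50],[-2,4,-68],[-2,4,-73]],"yaw":[0,0,0,0,0],"gripper":[0,0,0,0,0]}'; python3 -m creep '{"translation":[[0,0,-1],[0,0,-1],[0,0,-1],[0,0,-1],[0,0,-1]],"yaw":[0,0,0,0,0],"gripper":[100,120,140,200,220]}' 10;  python3 -m creep '{"translation":[[0,0,0],[0,0,0],[0,0,0],[0,0,0],[0,0,0]],"yaw":[0,0,0,0,0],"gripper":[220,220,220,220,220]}' 20
```

```text
time_s: 18.12
ee_pos: [0.4496, 0.3599, 0.0428]
eef_rot: [-3.135, -0.004, 1.44]
force: [0.7, -0.2, -0.4]
grip_width: 0.0938
time_s: 18.53
ee_pos: [0.4499, 0.3601, 0.0427]
eef_rot: [-3.137, -0.005, 1.44]
force: [-0.7, -0.5, -0.6]
grip_width: 0.0641
time_s: 18.95
ee_pos: [0.45, 0.3601, 0.0428]
eef_rot: [-3.137, -0.005, 1.44]
force: [-0.5, -0.2, 1.9]
grip_width: 0.0357
```

```bash
python3 -m creep '{"translation":[[0,0,10],[0,0,30],[0,0,50],[0,0,60],[0,0,60]],"yaw":[0,0,0,0,0],"gripper":[220,220,220,220,220]}'; python3 -m creep '{"translation":[[30,-1,0],[65,-2,0],[100,-4,0],[125,-5,0],[137,-5,0]],"yaw":[0,0,0,0,0],"gripper":[220,220,220,220,220]}'; python3 -m creep '{"translation":[[0,0,0],[0,0,0],[0,0,-8],[0,0,-16],[0,0,-20]],"yaw":[0,0,0,0,0],"gripper":[220,220,220,220,220]}'
python3 - <<'E'
from h import *
o=ctrl.get_obs(); print(o['ee_pos'],o['eef_rot'])
S=cap('scene'); save(S,'s6.png',(350,80,480,190),5)
P=pts(S)
E
```

```text
time_s: 19.37
ee_pos: [0.4509, 0.3608, 0.1054]
eef_rot: [-3.14, -0.008, 1.44]
force: [0.2, -0.3, -0.1]
grip_width: 0.0356
time_s: 19.78
ee_pos: [0.5901, 0.3546, 0.1038]
eef_rot: [-3.139, -0.007, 1.438]
force: [-0.7, -0.3, -1.4]
grip_width: 0.0356
time_s: 20.2
ee_pos: [0.5888, 0.3547, 0.0821]
eef_rot: [-3.137, -0.006, 1.439]
force: [0.0, -0.0, -0.5]
grip_width: 0.0354
[0.58879958 0.35468725 0.08210089] [-3.13733106 -0.00565265  1.43900606]
```

View pics/s6.png

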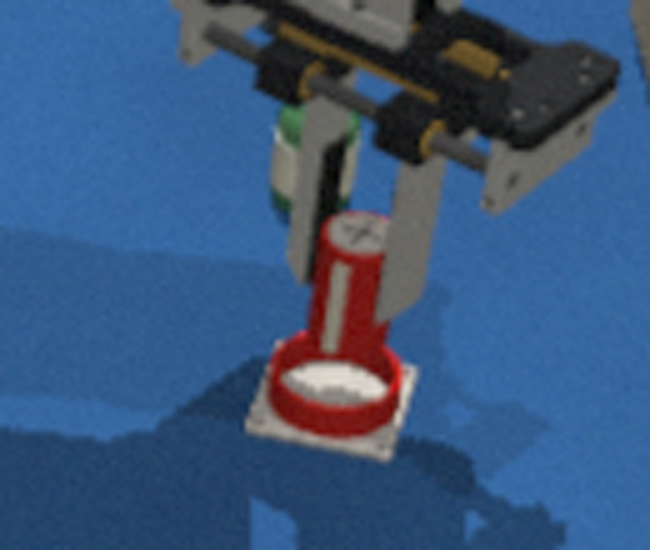

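The capacitor at crop (350,290) hangs about 19 mm above the rim of the ring at (337,385), lined up with it. I'll lower it.

```bash
python3 -m creep '{"translation":[[-1,0,-7],[-1,0,-14],[-1,0,-21],[-1,0,-28],[-1,0,-33]],"yaw":[0,0,0,0,0],"gripper":[220,220,220,220,220]}'; python3 -m creep '{"translation":[[0,0,-0.5],[0,0,-1],[0,0,-1]],"yaw":[0,0,0],"gripper":[220,220,220]}'
```

```text
time_s: 20.67
ee_pos: [0.5875, 0.3544, 0.0474]
eef_rot: [-3.136, -0.005, 1.439]
force: [-0.6, -0.1, -2.0]
grip_width: 0.0354
time_s: 20.92
ee_pos: [0.5876, 0.3545, 0.0466]
eef_rot: [-3.136, -0.005, 1.439]
force: [-1.4, 0.1, 2.4]
grip_width: 0.0359
```

```bash
python3 -m creep '{"translation":[[0,0,0],[0,0,0],[0,0,0],[0,0,0],[0,0,0]],"yaw":[0,0,0,0,0],"gripper":[90,90,90,90,90]}'; python3 -m creep '{"translation":[[0,0,15],[0,0,40],[0,0,70],[0,0,85],[0,0,85]],"yaw":[0,0,0,0,0],"gripper":[90,90,90,90,90]}'; python3 -m creep '{"translation":[[-14,-35,0],[-28,-70,0],[-42,-105,0],[-56,-140,0],[-70,-175,0]],"yaw":[0,0,0,0,0],"gripper":[0,0,0,0,0]}'; python3 -m creep '{"translation":[[-14,-35,0],[-28,-70,0],[-42,-105,0],[-56,-140,0],[-67,-172,0]],"yaw":[0,0,0,0,0],"gripper":[0,0,0,0,0]}';  python3 -m creep '{"translation":[[0,0,0],[0,0,0]],"yaw":[0,0],"gripper":[0,0]}'
```

```text
time_s: 21.33
ee_pos: [0.5876, 0.3545, 0.0466]
eef_rot: [-3.136, -0.005, 1.439]
force: [-0.1, -0.5, -0.5]
grip_width: 0.0602
time_s: 21.75
ee_pos: [0.589, 0.3553, 0.1374]
eef_rot: [3.141, -0.009, 1.439]
force: [-0.4, 0.1, 0.1]
grip_width: 0.0608
time_s: 22.17
ee_pos: [0.5178, 0.1788, 0.1373]
eef_rot: [3.141, -0.009, 1.439]
force: [1.0, -0.4, 0.1]
grip_width: 0.0909
time_s: 22.58
ee_pos: [0.4494, 0.0052, 0.1374]
eef_rot: [3.141, -0.009, 1.439]
force: [-0.0, 0.1, 0.9]
grip_width: 0.0942
time_s: 22.75
ee_pos: [0.449, 0.0041, 0.1376]
eef_rot: [3.141, -0.009, 1.436]
force: [0.5, -0.4, 0.1]
grip_width: 0.0938
```

Yellow capacitor at about (.4515,.0065). I'll lower and grip, and measure the red one in its clamp.

```bash
python3 -m creep '{"translation":[[2,2,-10],[2,2,-40],[2,2,-70],[2,2,-88],[2,2,-94]],"yaw":[0,0,0,0,0],"gripper":[0,0,0,0,0]}'; python3 -m creep '{"translation":[[0,0,0],[0,0,0],[0,0,0],[0,0,0],[0,0,0]],"yaw":[0,0,0,0,0],"gripper":[100,120,140,200,220]}' 10;  python3 -m creep '{"translation":[[0,0,0],[0,0,0],[0,0,0],[0,0,0],[0,0,0]],"yaw":[0,0,0,0,0],"gripper":[220,220,220,220,220]}' 20
cat > ck.py <<'E'
from m import *
for n in('top','scene'):
    c=cap(n);P=pts(c)
    for k,(x,y) in dict(red=(.587,.355),yel=(.540,-.357)).items():
        s=(c['depth']>0)&(P[...,2]>.052)&(P[...,2]<.075)&(np.hypot(P[...,0]-x,P[...,1]-y)<.035)
        if s.sum()<20: print(n,k,s.sum()); continue
        q=P[s]; (a,b),r=cv2.minEnclosingCircle(q[:,:2].astype(np.float32)); A=np.c_[q[:,:2],np.ones(len(q))]
        print(n,k,s.sum(),'ztop',np.median(q[:,2]).round(4),round(a,4),round(b,4),round(2*r,4),'slope',np.linalg.lstsq(A,q[:,2],rcond=None)[0][:2].round(3))
E
python3 ck.py
```

```text
time_s: 23.17
ee_pos: [0.4496, 0.0073, 0.0404]
eef_rot: [-3.137, -0.009, 1.438]
force: [0.3, 0.0, -0.7]
grip_width: 0.094
time_s: 23.58
ee_pos: [0.4502, 0.0074, 0.0412]
eef_rot: [-3.139, -0.009, 1.438]
force: [0.3, -0.3, -0.1]
grip_width: 0.0641
time_s: 24.0
ee_pos: [0.4503, 0.0074, 0.0413]
eef_rot: [-3.139, -0.009, 1.438]
force: [0.2, 0.3, 2.0]
grip_width: 0.036
top red 177 ztop 0.0584 0.5871 0.3556 0.0361 slope [0.023 0.004]
top yel 0
scene red 161 ztop 0.0583 0.588 0.3538 0.042 slope [-0.012  0.072]
scene yel 0
```

The red capacitor stands in the clamp: top at 58.4 mm (59 nominal), centred. Now the yellow one goes over to its clamp, carried high over the board.

```bash
python3 -m creep '{"translation":[[0,0,15],[0,0,45],[0,0,80],[0,0,105],[0,0,115]],"yaw":[0,0,0,0,0],"gripper":[220,220,220,220,220]}'; python3 -m creep '{"translation":[[5,-30,0],[13,-67,0],[22,-104,0],[31,-141,0],[45,-180,0]],"yaw":[0,0,0,0,0],"gripper":[220,220,220,220,220]}'; python3 -m creep '{"translation":[[10,-38,0],[20,-75,0],[30,-112,0],[40,-145,0],[44,-172,0]],"yaw":[0,0,0,0,0],"gripper":[220,220,220,220,220]}'; python3 -m creep '{"translation":[[0,0,0],[0,0,0],[0,0,-15],[0,0,-40],[0,0,-55]],"yaw":[0,0,0,0,0],"gripper":[220,220,220,220,220]}'; python3 -m creep '{"translation":[[0,0,0],[0,0,0]],"yaw":[0,0],"gripper":[220,220]}'
```

```text
time_s: 24.52
ee_pos: [0.4513, 0.0073, 0.1595]
eef_rot: [3.14, -0.009, 1.438]
force: [0.1, -0.4, -0.5]
grip_width: 0.0357
time_s: 24.93
ee_pos: [0.4957, -0.1742, 0.1585]
eef_rot: [3.141, -0.01, 1.438]
force: [1.4, 0.2, -0.1]
grip_width: 0.0356
time_s: 25.35
ee_pos: [0.5398, -0.3485, 0.1566]
eef_rot: [-3.141, -0.01, 1.437]
force: [-0.7, 0.1, -0.8]
grip_width: 0.0358
time_s: 25.77
ee_pos: [0.5392, -0.3467, 0.0992]
eef_rot: [-3.139, -0.012, 1.438]
force: [-0.8, 0.6, -1.1]
grip_width: 0.0362
time_s: 25.93
ee_pos: [0.5389, -0.3451, 0.0982]
eef_rot: [-3.137, -0.013, 1.439]
force: [-0.2, 0.0, -0.1]
grip_width: 0.0353
```

```bash
python3 -m creep '{"translation":[[1,-12,0],[1,-12,0],[1,-12,-10],[1,-12,-20],[1,-12,-20]],"yaw":[0,0,0,0,0],"gripper":[220,220,220,220,220]}'
python3 - <<'E'
from h import *
o=ctrl.get_obs(); print(o['ee_pos'],o['eef_rot'])
S=cap('scene'); save(S,'s7.png',(110,270,250,410),4)
E
```

```text
time_s: 26.35
ee_pos: [0.539, -0.3565, 0.0756]
eef_rot: [-3.134, -0.015, 1.439]
force: [0.7, 0.5, -1.2]
grip_width: 0.0359
[ 0.538971   -0.35654704  0.07561461] [-3.1337831  -0.01456694  1.43921651]
```

View pics/s7.png

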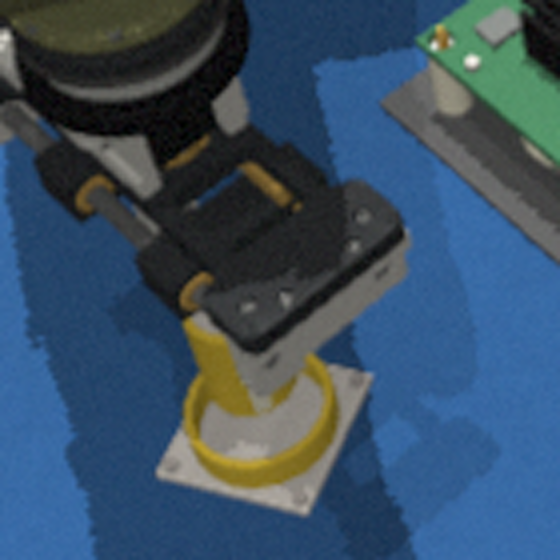

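The capacitor's foot, at crop (245,400), hangs about 14 mm above the ring rim centred at (262,425) and lines up with it once its height is allowed for. I'll lower it.

```bash
python3 -m creep '{"translation":[[1,0,-7],[1,0,-14],[1,0,-21],[1,0,-26],[1,0,-28]],"yaw":[0,0,0,0,0],"gripper":[220,220,220,220,220]}'; python3 -m creep '{"translation":[[0,0,-0.5],[0,0,-1],[0,0,-1]],"yaw":[0,0,0],"gripper":[220,220,220]}'
```

```text
time_s: 26.82
ee_pos: [0.5399, -0.3564, 0.0473]
eef_rot: [-3.133, -0.015, 1.439]
force: [-0.2, -0.3, -1.2]
grip_width: 0.0357
time_s: 27.07
ee_pos: [0.54, -0.3564, 0.0464]
eef_rot: [-3.133, -0.015, 1.439]
force: [-0.1, 0.0, -1.8]
grip_width: 0.0355
```

```bash
python3 -m creep '{"translation":[[0,0,-1],[0,0,-1.5],[0,0,-1.5]],"yaw":[0,0,0],"gripper":[220,220,220]}'
```

```text
time_s: 27.32
ee_pos: [0.5401, -0.3566, 0.0455]
eef_rot: [-3.134, -0.015, 1.439]
force: [-1.1, 0.7, 2.8]
grip_width: 0.036
```

Contact. I'll release, lift clear and check.

```bash
python3 -m creep '{"translation":[[0,0,0],[0,0,0],[0,0,0],[0,0,0],[0,0,0]],"yaw":[0,0,0,0,0],"gripper":[90,90,90,90,90]}'; python3 -m creep '{"translation":[[0,0,15],[0,0,40],[0,0,75],[0,0,110],[0,0,140]],"yaw":[0,0,0,0,0],"gripper":[90,90,90,90,90]}'; python3 -m creep '{"translation":[[-38,0,0],[-76,0,0],[-110,0,0],[-140,0,0],[-150,0,0]],"yaw":[0,0,0,0,0],"gripper":[90,90,90,90,90]}'; python3 -m creep '{"translation":[[0,0,0],[0,0,0]],"yaw":[0,0],"gripper":[90,90]}'; python3 ck.py; python3 bd.py b4
python3 - <<'E'
from h import *
S=cap('scene'); save(S,'s8.png',(100,60,480,420),1.6)
E
```

```text
time_s: 27.73
ee_pos: [0.5401, -0.3565, 0.0454]
eef_rot: [-3.134, -0.015, 1.439]
force: [-0.1, 0.5, 1.0]
grip_width: 0.0605
time_s: 28.15
ee_pos: [0.5402, -0.3566, 0.1878]
eef_rot: [-3.135, -0.014, 1.439]
force: [0.3, 0.0, 0.5]
grip_width: 0.0608
time_s: 28.57
ee_pos: [0.3872, -0.3565, 0.1881]
eef_rot: [-3.135, -0.014, 1.438]
force: [0.6, -0.1, 0.1]
grip_width: 0.0609
time_s: 28.73
ee_pos: [0.3875, -0.3568, 0.1885]
eef_rot: [-3.135, -0.013, 1.437]
force: [-0.2, 0.5, 0.0]
grip_width: 0.0608
top red 179 ztop 0.0584 0.5872 0.3552 0.0362 slope [0.036 0.035]
top yel 173 ztop 0.0589 0.5391 -0.3554 0.0367 slope [ 0.027 -0.047]
scene red 163 ztop 0.0585 0.5879 0.3542 0.0415 slope [-0.024  0.076]
scene yel 393 ztop 0.0586 0.5418 -0.3575 0.0382 slope [-0.045  0.03 ]
[ 0.38827841 -0.35656984  0.18810491] [-3.13486379 -0.01372368  1.43847916] 0.06086991725246743
top 1290 z 0.0467 c [ 0.545  -0.1605] [0.0883 0.1163] 80.8 slope [ 0.003 -0.008]
scene 1857 z 0.0466 c [ 0.5477 -0.1626] [0.0894 0.1178] 80.7 slope [-0.008  0.01 ]
```

View pics/s8.png

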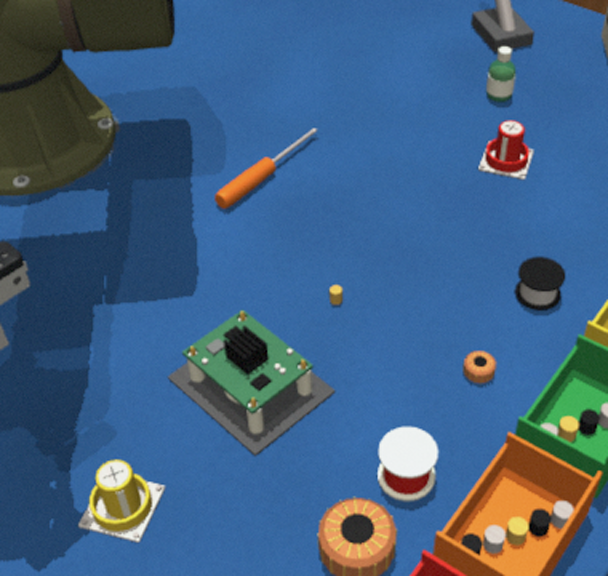

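The last picture shows the board flat on its posts at (248,355), red in its clamp at (510,150), yellow in its clamp at (118,490), and the gripper clear. I'll hand in.

```bash
python3 -c "
from station import ctrl
print(ctrl.hand_in())"
```

```text
the job is handed in; nothing more can be done
None
```

The job is done in the order asked and handed in at about 29 s of robot time. The toroid is on the pad, the board is on its four posts, and the red and yellow capacitors stand in their clamps. Everything is released and the gripper is clear.

**Last checks:**
- **Toroid:** before the board covered it, it was within about 3 mm of the pad centre in the top view. The scene view gave no usable centre for it because the brass pins spoilt that measurement.
- **Board:** all four pins come through their holes. The top reads 46.6–46.7 mm in both views (47 expected), and it is level to within 0.01 in slope.
- **Capacitors:** the tops read 58.4–58.9 mm (59 expected), centred in the rings to within about 2 mm, and both look upright. The fitted slopes of their tops (up to 0.08) differ between the views, so I take them as noise.
- **Camera disagreement:** the two cameras differ by about 2–3 mm throughout. I averaged them, and for the final board alignment compared holes and posts in the scene view alone.

No force reading went above about 5 N, read at the end of each move.

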